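# Run down the loose stand thumbscrew with fingertip strokes

## Task

The winged brass thumbscrew that clamps the slotted stand's foot to the bench has worked loose: push its wings round clockwise (seen from above) with repeated fingertip strokes until the screw is fully home against its stop, its collar flush on the foot. Only push on the wings, never pinch or grip the thumbscrew between the fingers, and leave the three tap tubes standing in the stand and the loose fittings where they are.

Things in the scene. Friction and masses are not known exactly. Their poses are not given: they have to be found in the camera images.
- thumbscrew (a joint): Rotation of the winged thumbscrew about its vertical axis, rad; grows clockwise seen from above (tightening). 10.0 is the hard stop: fully home, collar flush on the foot. It starts between 0 and 3, so needs 7 to 10 rad (1.1 to 1.6 turns), sinks 4.5 mm per turn, turns against 0.05 N m (about 1.5 N at a wing) and stays where it is left.
- screw_head (a point): Brass thumbscrew: point on its axis at mid height of the wings, 30 mm above the bench when home, up to 37 at the start. Two flat upright wings along this point's +x and -x reach 45 mm from the axis, 6 mm thick (y), from 14 mm below to 14 above this point. Hub 21 mm across, top 6 mm above; collar 32 mm across, from 22 to 17 mm below. End of the +x wing is orange. z up.
- stand: Slotted steel stand, fixed. Origin on the bench on the screw's axis, z up, +x from the screw to the tube rack. Foot plate 8 mm thick, x -45 to 130, y -60 to 60 mm, slotted for the screw. Rack: x 70 to 120, y -66 to 66 mm, 125 mm tall; its tubes reach 228 mm above the bench. The screw's other sides (-x, and both ways along y) are free within 100 mm of the axis.
- tube0: Stainless tap tube, 14 mm across (19 mm collar at 141 mm up), 220 mm long, loose and upright in the stand's rack at x 95, y -36 mm of the stand. Origin at the centre of its foot, 8 mm above the bench. To be left standing.
- tube1: Stainless tap tube, 14 mm across (19 mm collar at 141 mm up), 220 mm long, loose and upright in the stand's rack at x 95, y 0 mm of the stand. Origin at the centre of its foot, 8 mm above the bench. To be left standing.
- tube2: Stainless tap tube, 14 mm across (19 mm collar at 141 mm up), 220 mm long, loose and upright in the stand's rack at x 95, y 36 mm of the stand. Origin at the centre of its foot, 8 mm above the bench. To be left standing.
- nozzle: White ceramic nozzle, round, 52 mm across the foot, 70 mm tall, standing loose on the bench; origin at the centre of its underside. To be left alone.
- coupling: Green anodized coupling, round, 40 mm across, 50 mm tall, standing loose on the bench; origin at the centre of its underside. To be left alone.
- reducer: Brass reducer fitting, round, 42 mm across, 46 mm tall, standing loose on the bench; origin at the centre of its underside. To be left alone.
- manifold: Grey cast manifold, 50 (x) by 100 (y) by 48 mm tall with three ports on top, loose on the bench; origin at the centre of its underside. To be left alone.
Mind the look-alikes: they are no part of the job. What is shaped like the stand but turquoise is not meant. Leave any pink look-alike of the tube0 alone.

How it is judged:
By the outcome, as a careful person would: the job done as asked, in the order asked, and still so for the second after the job is handed in, with the robot touching nothing.
It also fails if it takes over 69 s, if anything falls off the work surface, if the arm or the gripper's body presses on something with over 40 N, if the wrist force passes 120 N, or if a joint passes its speed limit or range.

## Robot

A 7-joint arm with a two-finger parallel gripper is mounted at the origin on the work surface. World frame = base frame: x ahead of the robot, y to its left, z up, the work surface at z = 0. Lengths are in mm, angles in degrees, forces in N, time in s.
With the tool pointing down it reaches from about 400 to 900 mm from the base axis. Payload 5.6 kg.
Tool frame: the origin (TCP) lies at the very end of the fingers, on their centre line; the grasp point (between the pads) lies 19 mm behind it (manip.hold_point_z is the distance from the TCP to the grasp point, in mm); z points along the fingers, y is the line along which they close (so a half turn about z gives the same grasp; the last joint's range is limited). The gripper opens to 92 mm and grips with 3 to 60 N. Pads are 20 mm wide; open, the fingers measure 128 mm over their backs; the gripper's body (75 mm by 189 mm) begins 69 mm behind the grasp point.
Start: joints at [70.302, 26.786, -0.665, 91.828, 0.344, 61.387, -3.226], TCP at [192.543, -620.835, 214.592] pointing down, gripper open.
Joint ranges: [-144.91, 144.91], [-17.63, 115.5], [-89.93, 88.59], [15.96, 139.68], [-74.01, 254.01], [8.47, 105.57], [-167.45, 167.45]. Speed limits (degrees/s): [147.25, 147.25, 180, 180, 180, 180, 180].

## Interface

Orientations are given as [roll, pitch, yaw] about the fixed x, y, z axes, in that order (R = Rz(yaw) Ry(pitch) Rx(roll)).
In Python, from plant import manip, vision, workorder gives the robot as it stands.
- The arm moves only by the shell command python3 -m handwheel 'ROWS'. ROWS is JSON, a list of rows, each a list of 5 numbers: the opening, from 0 (shut) to 1 (fully open), then the shift along the tool's x, y, z in m, then the turn about the tool's z in rad. In form: [[claw, tx, ty, tz, yaw], ...]. A call has 1 to 20 rows; each row is the pose to reach, as a shift and turn from the pose commanded when the call began, along the tool's axes at that moment; what a row does not reach only later rows make up. A row lasts 1/8 s, in which the tool goes at most 62.5 mm and 10.7 degrees, less where a joint would pass 70% of its speed; a pose out of reach is approached as far as the arm can. A call with a gripper value outside its range is refused whole. The fingers move at their own pace and stop on an object; the grip force is fixed at half the most. Time passes only in rows, so rows that repeat a pose let the fingers close. It gives the time, the measured TCP pose, the force, the opening and the grip force at its end, in the units of the state.
- manip.get_state(): the state, without advancing time (a new reading comes with each control period).
- vision.snapshot(name): name is "side" or "top" or "wrist"; returns a dict with "pixels" (384x512x3 uint8, red, green, blue), "range_z" (384x512 float32, mm along the optical axis (not along the pixel's ray), 0 where there is no reading), "K" (3x3 intrinsics, pixels), "R" (3x3) and "t" (3): a world point X has camera coordinates R X + t; the wrist camera has in their place "mount" (4x4, takes a point from camera to tool coordinates, whose origin is the TCP and whose axes are the flange's). Camera axes: x right, y down, z forward; pixel columns grow to the right and rows downward; lengths in mm; the calibration is good to about 2 mm. A picture is of the moment at which its call begins: read the wrist's pose just before it.
- workorder.job_done(): hands the job in; it is judged then, once.
The state is a dict: "clock": time; "joint_pos": joint angles; "joint_velocities": joint speeds; "tau": joint torques, N m; "tcp_pos": TCP position; "eef_rot": TCP orientation; "force": force on the tool from outside, world axes, zero at the start; "ft_torque": the same for the moment, N m; "opening": finger opening in mm; "grasp_force": force on a finger pad.
Only numpy, scipy, OpenCV 4.12 (cv2) and the standard library are available. Lean on these libraries where they do the work, as an engineer would, in place of code of your own. Each camera call takes 0.05 s, during which the arm holds its last target. There are 200 camera calls.

## Working session

There is one attempt and no reset: what is moved stays moved. The work goes in short steps, Python scripts to look and compute and a shell command to move; the robot and the scene stay as the last step left them, time stands still between calls to the robot, and variables do not carry over. Pictures are saved under pics/ and viewed, at most 10 in all, crops included, and the job is handed in when it is done.

```bash
mkdir -p pics
cat > h.py <<'E'
import numpy as np, cv2
from plant import manip, vision, workorder
def snap(n):
    s=vision.snapshot(n); np.savez(''+n+'.npz',**{k:np.array(v) for k,v in s.items()}); return s
def load(n): return np.load(''+n+'.npz')
def w(s,u,v,z=None):
    K,R,t=s['K'],s['R'],s['t']
    d=np.linalg.inv(K)@[u,v,1]; c=-R.T@t; r=R.T@d
    if z is None: k=s['range_z'][int(v),int(u)]
    else: k=(z-c[2])/r[2]
    return (c+k*r).round(1)
E
python3 - <<'E'
from h import *
print(manip.get_state())
for n in('top','side'):
    s=snap(n); cv2.imwrite(f'pics/{n}1.png',cv2.resize(s['pixels'][:,:,::-1],(800,600),interpolation=cv2.INTER_CUBIC))
E
```

```text
{'clock': 0.0, 'joint_pos': array([70.30233684, 26.83479722, -0.666553  , 91.87881895,  0.34484096,
       61.38470167, -3.22492957]), 'joint_velocities': array([ 0.09648416, -0.02518696, -0.047268  , -0.00725787,  0.01347363,
        0.02431387, -0.01079857]), 'tau': array([ 3.44528662e-04, -5.20573676e+01, -1.22041322e-02, -2.43749267e+01,
       -5.65915997e-02,  1.73031574e-02,  1.53112405e-04]), 'tcp_pos': array([ 192.36107032, -620.30395053,  213.66915472]), 'eef_rot': array([-1.79903917e+02,  6.96856289e-03,  1.72331803e+01]), 'force': array([ 0.40646353,  0.58777194, -0.96487579]), 'ft_torque': array([ 0.0178154 ,  0.00340877, -0.01801819]), 'grasp_force': 0.0, 'opening': 91.60607728495778}
```

View pics/top1.png

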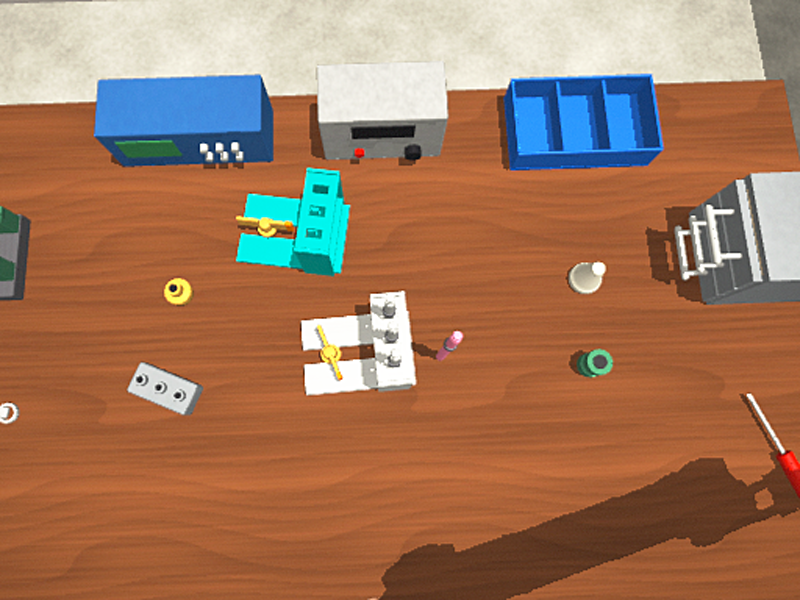

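View pics/side1.png

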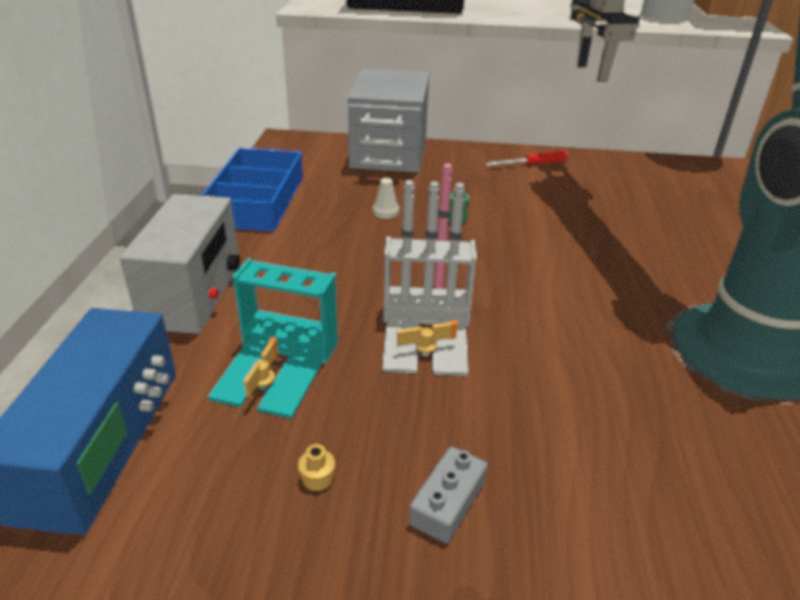

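The top view shows two stands with screws. The turquoise one, screw at (265,227), is the look-alike. The steel one, screw at (330,354) with three tubes at (388,308), (391,334) and (394,358), is the one meant. A pink tube stands at (450,345). I'll confirm in a crop and measure.

Run:
```python
from h import *
s=load('top'); im=s['pixels'][175:265,180:300,::-1]
cv2.imwrite('pics/crop1.png',cv2.resize(im,None,fx=6,fy=6,interpolation=cv2.INTER_CUBIC))
print(s['K'],s['R'],s['t'])
for n,u,v in[('hub',330,354),('w1',320,328),('w2',340,378),('c1',303,322),('c2',306,393),('c3',372,294),('c4',404,293),('c5',413,384),('c6',377,389)]:
    print(n,w(s,u*.64,v*.64))
p=s['pixels'].astype(int)
```

```text
[[372.58668436   0.         244.67277623]
 [  0.         372.58668436 194.69352   ]
 [  0.           0.           1.        ]] [[-0.03917657 -0.99922503  0.00381187]
 [-0.97756307  0.03753657 -0.20727144]
 [ 0.20696772 -0.01184653 -0.97827605]] [ 12.21814758 545.45507822 843.3049796 ]
hub [473.6  74.9  39.6]
w1 [513.3  88.7  49. ]
w2 [435.2  59.7  48.8]
c1 [531.3 120.1   8.3]
c2 [417.7 117.8  -1.2]
c3 [547.3   6.1 122.1]
c4 [546.3 -39.8 125.5]
c5 [424.7 -53.2   8. ]
c6 [419.9   4.3  -4.5]
```

View pics/crop1.png

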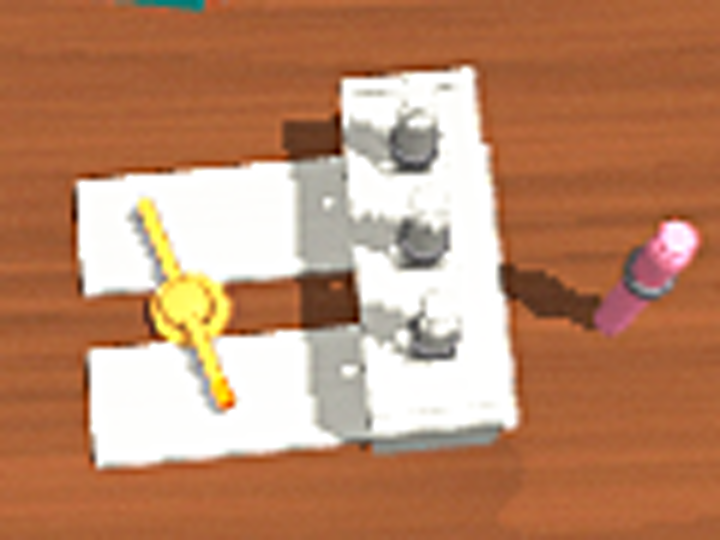

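The crop confirms it: steel stand with three tubes, brass screw hub at crop (188,305), orange wing end at (225,403), other end at (147,203). The pink tube stands apart. Now precise fits from depth.

```bash
cat >> h.py <<'E'
def cloud(s):
    v,u=np.mgrid[:384,:512]; k=s['range_z']
    c=np.stack([(u-s['K'][0,2])/s['K'][0,0]*k,(v-s['K'][1,2])/s['K'][1,1]*k,k],-1)
    return (c-s['t'])@s['R']
def yellow(s,P,c=(474,75)):
    h=cv2.cvtColor(np.ascontiguousarray(s['pixels']),cv2.COLOR_RGB2HSV).astype(int)
    return (s['range_z']>0)&(h[...,1]>150)&(h[...,2]>120)&(P[...,2]>22)&(P[...,2]<65)&(np.hypot(P[...,0]-c[0],P[...,1]-c[1])<60)
E
python3 - <<'E'
from h import *
for n in('top','side'):
    s=load(n);P=cloud(s)
    m=yellow(s,P);Q=P[m];r=cv2.minAreaRect(Q[:,:2].astype(np.float32))
    print(n,m.sum(),r,np.percentile(Q[:,2],[2,50,90,98]).round(1))
    hi=Q[Q[:,2]>np.percentile(Q[:,2],98)-5]; print('wing top rect',cv2.minAreaRect(hi[:,:2].astype(np.float32)))
    m=(abs(P[...,2]-125)<5)&(abs(P[...,0]-480)<110)&(abs(P[...,1]+20)<60)
    print('rack',m.sum(),cv2.minAreaRect(P[m][:,:2].astype(np.float32)))
    m=(P[...,2]>190)&(P[...,2]<235)&(abs(P[...,0]-480)<110)&(abs(P[...,1]+20)<40)
    Q=P[m]; 
    print('tubes z',Q[:,2].max() if len(Q) else 0, Q[Q[:,2]>215].round(0)[:40:4].tolist())
    g=s['pixels'].min(-1)>130
    m=g&(abs(P[...,2]-8)<4)&(abs(P[...,0]-475)<80)&(P[...,1]>10)&(P[...,1]<130)
    print('foot',m.sum(),cv2.minAreaRect(P[m][:,:2].astype(np.float32)),np.median(P[m][:,2]))
print(vision.snapshot('wrist')['mount'])
E
```

```text
top 109 ((476.6184387207031, 75.64239501953125), (86.51810455322266, 18.2962703704834), 23.319795608520508) [25.2 47.2 50.3 51.9]
wing top rect ((476.64251708984375, 75.66976928710938), (86.29121398925781, 6.190107822418213), 20.443876266479492)
rack 516 ((483.7060546875, -17.829944610595703), (132.0702667236328, 49.73405838012695), 3.300201416015625)
tubes z 230.1151754853192 [[523.0, -14.0, 227.0], [521.0, -14.0, 227.0], [521.0, -10.0, 219.0], [519.0, -18.0, 225.0], [516.0, -12.0, 228.0], [516.0, -20.0, 227.0], [515.0, -14.0, 225.0], [515.0, -22.0, 222.0], [513.0, -17.0, 225.0], [512.0, -18.0, 220.0]]
foot 1522 ((478.5837707519531, 65.24862670898438), (121.65721130371094, 113.61990356445312), 2.0307586193084717) 6.8641643855192935
side 264 ((477.4605407714844, 78.32849884033203), (85.65806579589844, 19.59164810180664), 31.388395309448242) [23.6 37.7 47.1 49.5]
wing top rect ((476.86761474609375, 77.27448272705078), (84.95228576660156, 8.138734817504883), 21.332918167114258)
rack 405 ((483.8160095214844, -17.36328887939453), (131.4560089111328, 52.68492889404297), 3.4554548263549805)
tubes z 229.8384390250683 [[523.0, -19.0, 227.0], [522.0, -11.0, 229.0], [514.0, -17.0, 226.0], [482.0, -19.0, 227.0], [522.0, -13.0, 225.0], [514.0, -14.0, 226.0], [481.0, -15.0, 227.0], [449.0, -18.0, 228.0], [522.0, -12.0, 223.0], [514.0, -14.0, 223.0]]
foot 852 ((479.2401428222656, 67.31705474853516), (119.43846893310547, 113.19329071044922), 3.158780097961426) 7.298177774232392
[[-3.47831930e-04 -9.71223345e-01 -2.38170301e-01  6.65500156e+01]
 [ 9.99999757e-01 -1.93812695e-04 -6.70093754e-04  6.90641479e-01]
 [ 6.04650269e-04 -2.38170476e-01  9.71223177e-01 -1.70216538e+02]
 [ 0.00000000e+00  0.00000000e+00  0.00000000e+00  1.00000000e+00]]
```

```bash
python3 -m handwheel '[[0,0,0,-0.06,0],[0,0,0,-0.12,0],[0,0,0,-0.186,0],[0,0.05,-0.02,-0.186,-0.1],[0,0.1,-0.04,-0.186,-0.25],[0,0.15,-0.06,-0.186,-0.4],[0,0.2,-0.09,-0.186,-0.55],[0,0.25,-0.11,-0.186,-0.7],[0,0.3,-0.14,-0.186,-0.85],[0,0.355,-0.173,-0.186,-1.0],[0,0.365,-0.22,-0.186,-1.15],[0,0.375,-0.27,-0.186,-1.328],[0,0.385,-0.32,-0.186,-1.328],[0,0.4,-0.37,-0.186,-1.328],[0,0.41,-0.42,-0.186,-1.328],[0,0.42,-0.47,-0.186,-1.328],[0,0.43,-0.52,-0.186,-1.328],[0,0.44,-0.57,-0.186,-1.328],[0,0.456,-0.617,-0.186,-1.328],[0,0.456,-0.617,-0.186,-1.328]]'
```

```text
clock: 2.65
tcp_pos: [444.4, 107.4, 400.7]
eef_rot: [180.0, -0.0, 93.8]
force: [0.1, -0.9, -0.6]
opening: 0.5
grasp_force: 0.0
```

```bash
cat >> h.py <<'E'
C=np.array([477.3,76.7]); A=np.radians(-86.7)
ex=np.array([np.cos(A),np.sin(A)]); ey=np.array([-ex[1],ex[0]])
def P(th,r=34,gap=0,z=36):
    t=np.radians(th); u=np.array([np.cos(t),np.sin(t)]); n=np.array([-u[1],u[0]])
    d=3+10*abs(n[0])+18*abs(n[1])+gap
    return np.r_[r*u+d*n,z]
def shifts(pts,start=None):
    """tool-axis shifts (m) from measured pose (or a world start) to stand-frame points"""
    st=manip.get_state(); p=st['tcp_pos'] if start is None else np.array(start,float)
    y=np.radians(st['eef_rot'][2]); tx=np.array([np.cos(y),np.sin(y)]); ty=np.array([np.sin(y),-np.cos(y)])
    for q in pts:
        d=C+q[0]*ex+q[1]*ey-p[:2]
        print('[%.3f,%.3f,%.3f]'%(d@tx/1e3,d@ty/1e3,(p[2]-q[2])/1e3),end=' ')
    print()
E
python3 - <<'E'
from h import *
s=manip.get_state();print(s['tcp_pos'],s['eef_rot'])
a=P(287.6,gap=7,z=110);b=P(287.6,gap=7)
print(a,b)
shifts([a,b]); w0=np.r_[C+b[0]*ex+b[1]*ey,36]
shifts([P(t) for t in range(290,30,-15)],w0)
E
```

```text
[444.44270183 107.39805074 400.7351384 ] [ 1.79981760e+02 -4.35192495e-02  9.37508678e+01]
[ 34.0860983 -24.8569263 110.       ] [ 34.0860983 -24.8569263  36.       ]
[-0.067,0.006,0.291] [-0.067,0.006,0.365] 
[0.005,-0.001,0.000] [0.017,-0.008,0.000] [0.024,-0.011,0.000] [0.031,-0.014,0.000] [0.039,-0.015,0.000] [0.049,-0.013,0.000] [0.058,-0.008,0.000] [0.066,0.001,0.000] [0.071,0.009,0.000] [0.075,0.018,0.000] [0.075,0.030,0.000] [0.071,0.041,0.000] [0.063,0.051,0.000] [0.051,0.058,0.000] [0.043,0.061,0.000] [0.037,0.064,0.000] [0.029,0.065,0.000] [0.019,0.064,0.000]
```

```bash
python3 -m handwheel '[[0,-0.03,0.003,0,0],[0,-0.067,0.006,0.02,0],[0,-0.067,0.006,0.08,0],[0,-0.067,0.006,0.14,0],[0,-0.067,0.006,0.2,0],[0,-0.067,0.006,0.25,0],[0,-0.067,0.006,0.291,0],[0,-0.067,0.006,0.291,0]]'
python3 - <<'E'
from h import *
s=snap('side');cv2.imwrite('pics/side2.png',cv2.resize(s['pixels'][90:290,160:400,::-1],(720,600),interpolation=cv2.INTER_CUBIC))
shifts([P(287.6,gap=7)])
E
```

```text
clock: 3.65
tcp_pos: [452.7, 35.8, 107.1]
eef_rot: [-179.6, -0.0, 93.3]
force: [-0.3, 1.0, -0.6]
opening: 0.3
grasp_force: 0.0
[0.005,0.000,0.073]
```

View pics/side2.png

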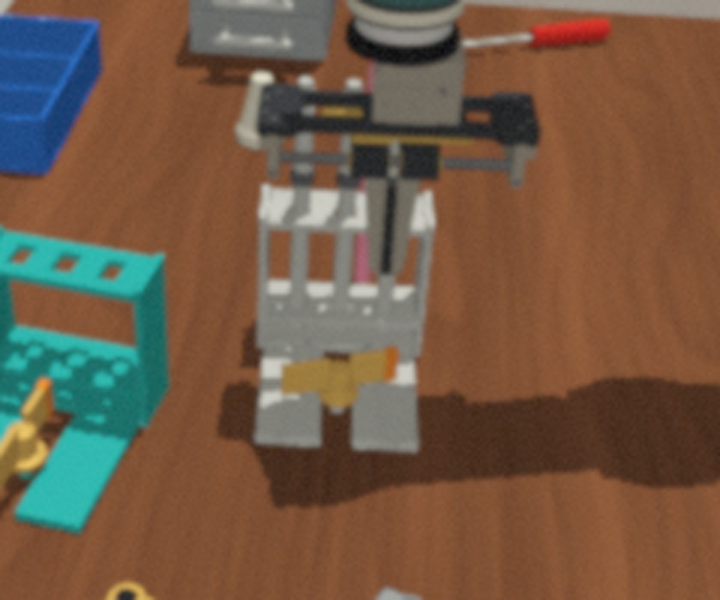

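The crop shows the closed fingers at (390,265), above the bench side of the orange wing end at (390,360). The gripper body is clear of the tubes. Going down.

```bash
python3 -m handwheel '[[0,0.002,0,0.03,0],[0,0.002,0,0.06,0],[0,0.002,0,0.074,0],[0,0.002,0,0.074,0]]'
python3 - <<'E'
from h import *
print(manip.get_state()['tcp_pos'])
shifts([P(t) for t in range(290,35,-15)])
E
```

```text
clock: 4.2
tcp_pos: [455.7, 38.8, 36.2]
eef_rot: [180.0, 0.0, 93.3]
force: [0.0, 0.1, 1.0]
opening: 0.6
grasp_force: 0.0
[455.65644102  38.80107502  36.21538424]
[0.008,-0.002,0.000] [0.019,-0.009,0.000] [0.027,-0.012,0.000] [0.033,-0.015,0.000] [0.041,-0.017,0.000] [0.051,-0.015,0.000] [0.061,-0.010,0.000] [0.069,-0.001,0.000] [0.074,0.008,0.000] [0.077,0.017,0.000] [0.078,0.028,0.000] [0.074,0.039,0.000] [0.066,0.049,0.000] [0.054,0.056,0.000] [0.046,0.060,0.000] [0.040,0.063,0.000] [0.032,0.064,0.000]
```

```bash
python3 -m handwheel '[[0,0.008,-0.002,0,0],[0,0.019,-0.009,0,0],[0,0.027,-0.012,0,0],[0,0.033,-0.015,0,0],[0,0.041,-0.017,0,0],[0,0.051,-0.015,0,0],[0,0.061,-0.01,0,0],[0,0.069,-0.001,0,0],[0,0.074,0.008,0,0],[0,0.074,0.008,0,0]]'
python3 - <<'E'
from h import *
print(manip.get_state()['tcp_pos'])
shifts([P(t) for t in range(170,25,-15)])
s=snap('side');cv2.imwrite('pics/side3.png',cv2.resize(s['pixels'][150:270,200:344,::-1],(720,600),interpolation=cv2.INTER_CUBIC))
E
```

```text
clock: 5.45
tcp_pos: [459.8, 114.4, 35.5]
eef_rot: [179.9, -0.1, 93.3]
force: [0.5, -0.3, -0.7]
opening: 0.3
grasp_force: 0.0
[459.84606077 114.35210032  35.54446247]
[-0.001,-0.001,-0.000] [0.002,0.008,-0.000] [0.002,0.019,-0.000] [-0.001,0.031,-0.000] [-0.010,0.041,-0.000] [-0.021,0.048,-0.000] [-0.029,0.051,-0.000] [-0.035,0.054,-0.000] [-0.043,0.056,-0.000] [-0.053,0.054,-0.000]
```

View pics/side3.png

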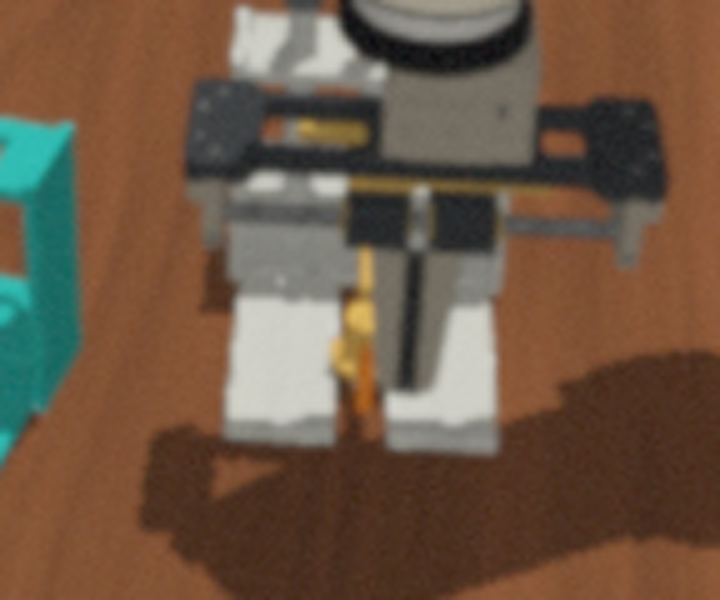

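The orange end at (365,380) now points away from the rack, with the fingertip at (405,385) beside it: the stroke works. I'll finish it and lift.

```bash
python3 -m handwheel '[[0,0.002,0.008,0,0],[0,0.002,0.019,0,0],[0,-0.001,0.031,0,0],[0,-0.01,0.041,0,0],[0,-0.021,0.048,0,0],[0,-0.029,0.051,0,0],[0,-0.035,0.054,0,0],[0,-0.043,0.056,0,0],[0,-0.053,0.054,0,0],[0,-0.053,0.054,0,0],[0,-0.05,0.06,-0.01,0],[0,-0.05,0.06,-0.05,0],[0,-0.05,0.06,-0.05,0]]'
python3 - <<'E'
from h import *
print(manip.get_state()['tcp_pos'])
shifts([P(220,gap=8,z=86),P(220,gap=8)])
s=snap('side');P_=cloud(s);m=yellow(s,P_,C);Q=P_[m];hi=Q[Q[:,2]>np.percentile(Q[:,2],98)-5];print(np.percentile(Q[:,2],98),cv2.minAreaRect(hi[:,:2].astype(np.float32)))
cv2.imwrite('pics/side4.png',cv2.resize(s['pixels'][150:270,200:344,::-1],(720,600),interpolation=cv2.INTER_CUBIC))
E
```

```text
clock: 7.12
tcp_pos: [524.0, 67.7, 88.6]
eef_rot: [179.7, 0.0, 93.3]
force: [0.8, 0.3, 0.2]
opening: 0.4
grasp_force: 0.0
[524.01984033  67.65019015  88.58781838]
[0.018,-0.092,0.003] [0.018,-0.092,0.053] 
46.426696467096136 ((481.3202819824219, 77.99246215820312), (6.6460862159729, 86.67070770263672), 35.647193908691406)
```

View pics/side4.png

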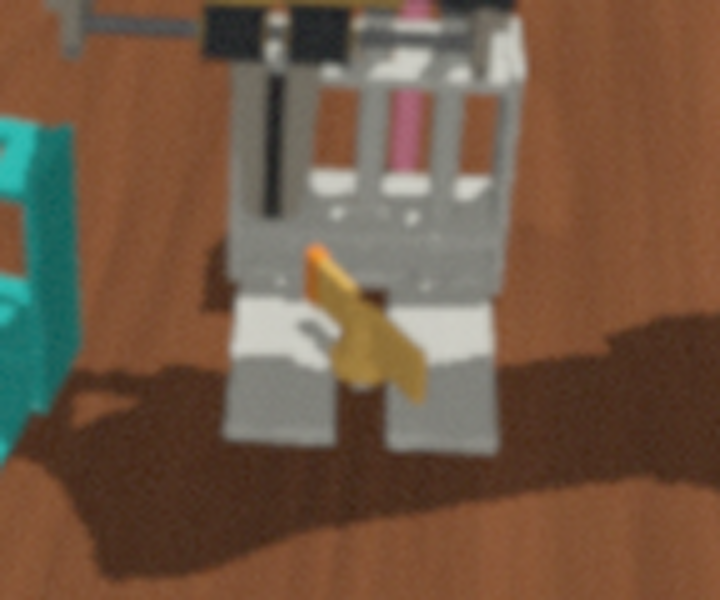

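The orange end is now at (315,255) and the plain end at (420,385), about 212° in the stand frame. Tubes upright. Second stroke, on the plain wing.

```bash
python3 -m handwheel '[[0,0.006,-0.03,0,0],[0,0.012,-0.06,0,0],[0,0.018,-0.092,0,0],[0,0.018,-0.092,0.003,0],[0,0.018,-0.092,0.03,0],[0,0.018,-0.092,0.053,0],[0,0.018,-0.092,0.053,0]]'
python3 - <<'E'
from h import *
print(manip.get_state()['tcp_pos'])
shifts([P(t) for t in range(215,25,-15)])
E
```

```text
clock: 8.05
tcp_pos: [428.0, 79.4, 31.1]
eef_rot: [-179.8, 0.0, 93.3]
force: [-0.5, 0.9, 0.8]
opening: 0.4
grasp_force: 0.0
[427.99229402  79.3666692   31.08676216]
[0.009,0.010,-0.005] [0.018,0.016,-0.005] [0.026,0.024,-0.005] [0.032,0.033,-0.005] [0.035,0.042,-0.005] [0.035,0.053,-0.005] [0.032,0.065,-0.005] [0.024,0.075,-0.005] [0.012,0.082,-0.005] [0.004,0.085,-0.005] [-0.002,0.088,-0.005] [-0.010,0.089,-0.005] [-0.020,0.088,-0.005]
```

```bash
python3 -m handwheel '[[0,0.009,0.01,-0.003,0],[0,0.018,0.016,-0.003,0],[0,0.026,0.024,-0.003,0],[0,0.032,0.033,-0.003,0],[0,0.035,0.042,-0.003,0],[0,0.035,0.053,-0.003,0],[0,0.032,0.065,-0.003,0],[0,0.024,0.075,-0.003,0],[0,0.012,0.082,-0.003,0],[0,0.012,0.082,-0.003,0]]'
python3 - <<'E'
from h import *
print(manip.get_state()['tcp_pos'],manip.get_state()['force'])
shifts([P(t) for t in range(95,25,-10)])
E
```

```text
clock: 9.3
tcp_pos: [511.0, 94.6, 35.6]
eef_rot: [179.9, 0.0, 93.2]
force: [-0.6, -1.2, -0.6]
opening: 0.6
grasp_force: 0.0
[511.02145158  94.62778641  35.58751915] [-0.57921634 -1.18094097 -0.62893041]
[0.001,-0.002,-0.000] [-0.004,0.000,-0.000] [-0.008,0.003,-0.000] [-0.012,0.004,-0.000] [-0.018,0.006,-0.000] [-0.024,0.006,-0.000] [-0.030,0.004,-0.000]
```

Continue gently through the remaining arc, watching force.

```bash
python3 -m handwheel '[[0,-0.004,0,0,0],[0,-0.008,0.003,0,0],[0,-0.012,0.004,0,0],[0,-0.012,0.004,0,0]]'; python3 -m handwheel '[[0,-0.006,0.002,0,0],[0,-0.006,0.002,0,0]]';python3 -m handwheel '[[0,-0.006,0,0,0],[0,-0.006,0,0,0]]';python3 -m handwheel '[[0,-0.006,-0.002,0,0],[0,-0.006,-0.002,0,0]]'
python3 - <<'E'
from h import *
print(manip.get_state()['tcp_pos'],manip.get_state()['force'])
shifts([P(35)])
E
```

```text
clock: 9.8
tcp_pos: [514.5, 84.4, 35.6]
eef_rot: [-180.0, 0.0, 93.3]
force: [-1.1, 1.5, 0.3]
opening: 0.3
grasp_force: 0.5
clock: 10.05
tcp_pos: [517.3, 78.1, 35.6]
eef_rot: [180.0, 0.0, 93.3]
force: [-0.9, 1.6, -0.2]
opening: 0.9
grasp_force: 0.5
clock: 10.3
tcp_pos: [517.5, 71.9, 35.6]
eef_rot: [180.0, 0.0, 93.3]
force: [0.0, 0.9, 0.2]
opening: 0.1
grasp_force: 0.4
clock: 10.55
tcp_pos: [515.6, 65.7, 35.6]
eef_rot: [-180.0, 0.0, 93.3]
force: [1.4, 1.6, -0.0]
opening: 0.4
grasp_force: 0.3
[515.57539147  65.68874389  35.57172891] [ 1.36273413  1.63949462 -0.04908876]
[-0.001,0.001,-0.000]
```

No stop yet. Lift, move behind the orange wing (about 215°) and measure.

```bash
python3 -m handwheel '[[0,0.002,0.007,-0.01,0],[0,0.002,0.007,-0.05,0],[0,0.002,0.007,-0.05,0]]'
python3 - <<'E'
from h import *
print(manip.get_state()['tcp_pos'])
s=snap('side');P_=cloud(s);m=yellow(s,P_,C);Q=P_[m];hi=Q[Q[:,2]>np.percentile(Q[:,2],98)-5];print(np.percentile(Q[:,2],98),cv2.minAreaRect(hi[:,:2].astype(np.float32)))
shifts([P(222,gap=8,z=86),P(222,gap=8)])
E
```

```text
clock: 10.92
tcp_pos: [525.1, 69.3, 88.6]
eef_rot: [179.7, 0.0, 93.3]
force: [-0.4, 0.2, 0.1]
opening: 0.3
grasp_force: 0.0
[525.07442273  69.32335251  88.58050362]
43.972474155073165 ((475.9857482910156, 81.0175552368164), (6.361772537231445, 81.83055114746094), 41.814552307128906)
[0.015,-0.092,0.001] [0.015,-0.092,0.051]
```

```bash
python3 -m handwheel '[[0,0.005,-0.03,0,0],[0,0.01,-0.06,0,0],[0,0.012,-0.094,0,0],[0,0.012,-0.094,0,0],[0,0.012,-0.094,0.03,0],[0,0.012,-0.094,0.052,0],[0,0.012,-0.094,0.052,0],[0,0.012,-0.094,0.052,0]]'
python3 - <<'E'
from h import *
print(manip.get_state()['tcp_pos'],manip.get_state()['force'])
shifts([P(t) for t in range(220,45,-10)])
E
```

```text
clock: 11.98
tcp_pos: [428.6, 75.7, 33.9]
eef_rot: [180.0, -0.0, 93.3]
force: [0.5, -0.1, 0.4]
opening: 0.5
grasp_force: 0.0
[428.63118242  75.74103477  33.87558032] [ 0.47171384 -0.0624242   0.3977127 ]
[0.009,0.009,-0.002] [0.016,0.011,-0.002] [0.022,0.015,-0.002] [0.028,0.021,-0.002] [0.032,0.028,-0.002] [0.036,0.032,-0.002] [0.038,0.038,-0.002] [0.039,0.045,-0.002] [0.039,0.053,-0.002] [0.037,0.060,-0.002] [0.033,0.068,-0.002] [0.027,0.074,-0.002] [0.020,0.079,-0.002] [0.011,0.083,-0.002] [0.008,0.085,-0.002] [0.004,0.087,-0.002] [-0.001,0.088,-0.002] [-0.007,0.089,-0.002]
```

```bash
python3 -m handwheel '[[0,0.009,0.009,-0.002,0],[0,0.016,0.011,-0.002,0],[0,0.022,0.015,-0.002,0],[0,0.028,0.021,-0.002,0],[0,0.028,0.021,-0.002,0]]'
```

```text
clock: 12.6
tcp_pos: [447.7, 105.5, 35.6]
eef_rot: [180.0, -0.0, 93.4]
force: [0.3, -0.4, 0.4]
opening: 0.5
grasp_force: 0.0
```

```bash
python3 -m handwheel '[[0,0.004,0.007,0,0],[0,0.008,0.011,0,0],[0,0.008,0.011,0,0]]'; python3 -m handwheel '[[0,0.002,0.006,0,0],[0,0.002,0.006,0,0]]'
```

```text
clock: 12.98
tcp_pos: [458.2, 113.9, 35.6]
eef_rot: [180.0, -0.0, 93.3]
force: [-0.1, 0.3, 0.1]
opening: 0.5
grasp_force: 0.0
clock: 13.22
tcp_pos: [464.1, 115.8, 35.5]
eef_rot: [180.0, -0.0, 93.3]
force: [-0.7, -0.1, -0.5]
opening: 0.6
grasp_force: 0.1
```

```bash
python3 -m handwheel '[[0,0.001,0.007,0,0],[0,0.001,0.007,0,0]]'; python3 -m handwheel '[[0,0,0.008,0,0],[0,0,0.008,0,0]]'
```

```text
clock: 13.48
tcp_pos: [471.2, 117.2, 35.6]
eef_rot: [180.0, -0.0, 93.3]
force: [0.0, 0.1, -0.8]
opening: 0.3
grasp_force: 0.1
clock: 13.72
tcp_pos: [479.5, 117.7, 35.6]
eef_rot: [179.9, -0.0, 93.3]
force: [0.0, 0.2, -0.1]
opening: 0.5
grasp_force: 0.1
```

```bash
python3 -m handwheel '[[0,-0.002,0.007,0,0],[0,-0.002,0.007,0,0]]'; python3 -m handwheel '[[0,-0.004,0.008,0,0],[0,-0.004,0.008,0,0]]'
```

```text
clock: 13.98
tcp_pos: [482.9, 116.6, 35.0]
eef_rot: [-179.7, 0.0, 93.4]
force: [-8.5, 1.6, 3.5]
opening: 0.4
grasp_force: 4.1
clock: 14.22
tcp_pos: [484.4, 115.8, 34.4]
eef_rot: [-179.1, -0.1, 93.5]
force: [-23.5, 7.7, 16.5]
opening: 0.3
grasp_force: 13.2
```

```bash
python3 -m handwheel '[[0,-0.006,0.006,0,0],[0,-0.006,0.006,0,0]]'; python3 -m handwheel '[[0,-0.007,0.005,0,0],[0,-0.007,0.005,0,0]]'
python3 - <<'E'
from h import *
shifts([P(t) for t in range(100,25,-10)])
s=snap('top');P_=cloud(s);m=yellow(s,P_,C);Q=P_[m];print(len(Q))
s=snap('side');P_=cloud(s);m=yellow(s,P_,C);Q=P_[m];hi=Q[Q[:,2]>np.percentile(Q[:,2],98)-5];print(np.percentile(Q[:,2],98),cv2.minAreaRect(hi[:,:2].astype(np.float32)))
cv2.imwrite('pics/side5.png',cv2.resize(s['pixels'][150:270,200:344,::-1],(720,600),interpolation=cv2.INTER_CUBIC))
E
```

```text
clock: 14.48
tcp_pos: [485.4, 115.0, 34.2]
eef_rot: [-178.6, -0.3, 93.7]
force: [-37.5, 18.7, 23.4]
opening: 0.7
grasp_force: 21.7
clock: 14.72
tcp_pos: [486.3, 114.0, 34.1]
eef_rot: [-178.3, -0.7, 94.0]
force: [-47.9, 30.0, 30.7]
opening: 0.6
grasp_force: 29.9
[-0.015,0.019,-0.002] [-0.024,0.023,-0.002] [-0.027,0.025,-0.002] [-0.031,0.027,-0.002] [-0.036,0.028,-0.002] [-0.042,0.029,-0.002] [-0.048,0.028,-0.002] [-0.055,0.026,-0.002] 
0
38.58966058166723 ((481.4096374511719, 83.2269287109375), (76.9312973022461, 1.7318763732910156), 56.67496871948242)
```

View pics/side5.png

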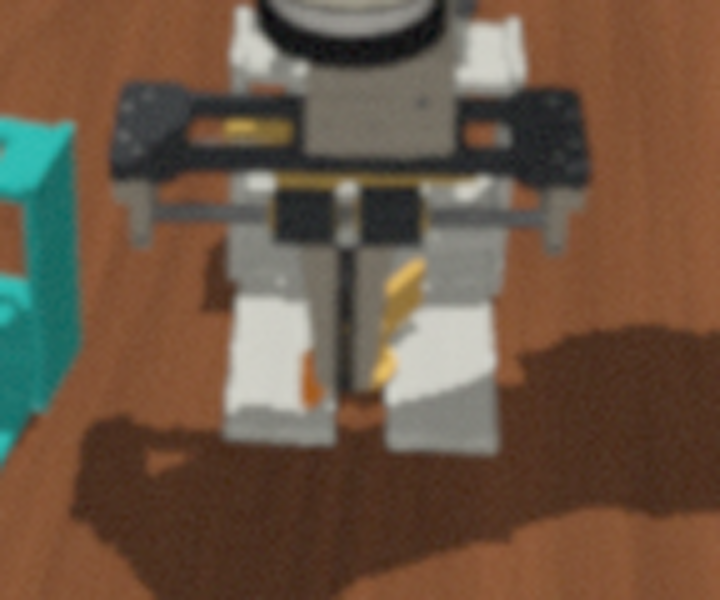

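At about 143° the wing stopped turning: the force rose to about 60 N and the tip barely moved, so this is the hard stop after about 8.8 rad. The picture shows the orange end at (312,380), pressed by the fingertip. Backing off, lifting and checking.

```bash
python3 -m handwheel '[[0,0.007,-0.009,0,0],[0,0.014,-0.018,0,0],[0,0.019,-0.027,0,0],[0,0.022,-0.034,0,0],[0,0.022,-0.034,-0.03,0],[0,0.03,-0.034,-0.08,0],[0,0.08,-0.034,-0.13,0],[0,0.14,-0.034,-0.18,0],[0,0.2,-0.034,-0.22,0],[0,0.2,-0.034,-0.22,0],[0,0.2,-0.034,-0.22,0]]'
python3 - <<'E'
from h import *
s=snap('side');P_=cloud(s);m=yellow(s,P_,C);Q=P_[m];hi=Q[Q[:,2]>np.percentile(Q[:,2],98)-5];print(np.percentile(Q[:,2],98),cv2.minAreaRect(hi[:,:2].astype(np.float32)))
cv2.imwrite('pics/side6.png',cv2.resize(s['pixels'][90:290,160:400,::-1],(720,600),interpolation=cv2.INTER_CUBIC))
s=snap('top');P_=cloud(s);m=yellow(s,P_,C);Q=P_[m];print(len(Q))
if len(Q)>20:
    hi=Q[Q[:,2]>np.percentile(Q[:,2],98)-5];print(np.percentile(Q[:,2],98),cv2.minAreaRect(hi[:,:2].astype(np.float32)))
E
```

```text
clock: 16.2
tcp_pos: [460.6, 300.1, 257.2]
eef_rot: [179.8, -0.1, 93.5]
force: [-0.2, -0.8, 0.4]
opening: 0.4
grasp_force: 0.0
44.2606009997092 ((480.7197570800781, 83.19148254394531), (78.83457946777344, 5.659648895263672), 60.82691192626953)
109
44.46136980862352 ((477.5984802246094, 77.18394470214844), (86.72837829589844, 5.473630905151367), 61.23466873168945)
```

View pics/side6.png

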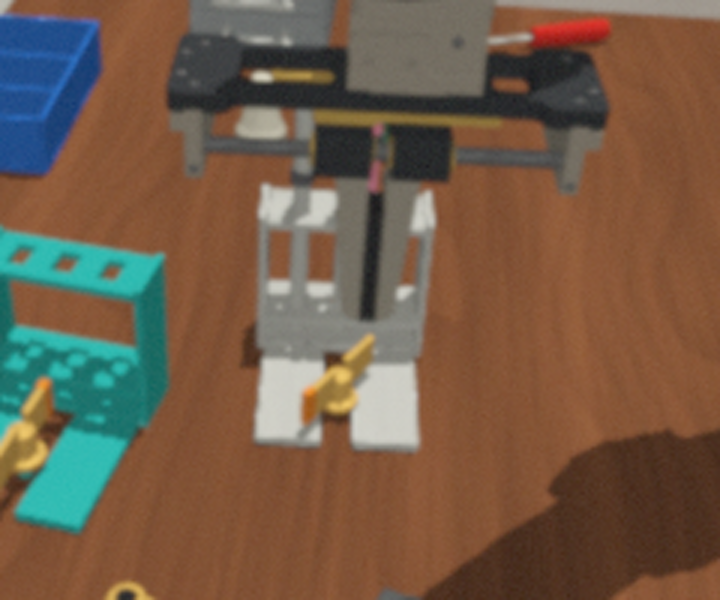

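The screw rests with its wing tops at 44.4 mm (home is 44) and its wings at about 148°. I'll do one gentle confirming press to prove it is against the stop.

Run:
```python
from h import *
shifts([P(165,z=90),P(165),P(150),P(140)])
```

```text
[-0.181,-0.009,0.165] [-0.181,-0.009,0.219] [-0.179,0.001,0.219] [-0.179,0.008,0.219]
```

```bash
python3 -m handwheel '[[0,-0.06,-0.009,0.05,0],[0,-0.12,-0.009,0.11,0],[0,-0.181,-0.009,0.165,0],[0,-0.181,-0.009,0.165,0],[0,-0.181,-0.009,0.2,0],[0,-0.181,-0.009,0.219,0],[0,-0.181,-0.009,0.219,0],[0,-0.179,0.001,0.219,0],[0,-0.179,0.008,0.219,0],[0,-0.179,0.008,0.219,0]]'; python3 -m handwheel '[[0,-0.001,0.004,0,0],[0,-0.001,0.004,0,0]]';  python3 -m handwheel '[[0,-0.002,0.004,0,0],[0,-0.002,0.004,0,0]]'; python3 -m handwheel '[[0,-0.003,0.004,0,0],[0,-0.003,0.004,0,0]]'
```

```text
clock: 17.55
tcp_pos: [479.8, 119.6, 37.3]
eef_rot: [179.9, -0.0, 93.3]
force: [0.7, 0.3, 0.9]
opening: 0.1
grasp_force: 0.0
clock: 17.8
tcp_pos: [482.5, 118.6, 36.6]
eef_rot: [-180.0, 0.0, 93.3]
force: [0.1, 0.1, 0.0]
opening: 0.8
grasp_force: 0.1
clock: 18.05
tcp_pos: [483.9, 118.0, 36.2]
eef_rot: [-179.7, -0.0, 93.4]
force: [-7.2, 1.3, 3.6]
opening: 0.6
grasp_force: 3.8
clock: 18.3
tcp_pos: [484.8, 117.4, 35.9]
eef_rot: [-179.5, -0.1, 93.5]
force: [-14.3, 7.2, 8.1]
opening: 0.4
grasp_force: 8.6
```

Force climbs at once at the same place, far above the 1.5 N turning load, so it is at the stop. Withdrawing and taking a final look.

```bash
python3 -m handwheel '[[0,0.004,-0.008,0,0],[0,0.007,-0.016,0,0],[0,0.008,-0.022,0,0],[0,0.008,-0.022,-0.03,0],[0,0.02,-0.022,-0.08,0],[0,0.08,-0.022,-0.13,0],[0,0.14,-0.022,-0.18,0],[0,0.2,-0.022,-0.22,0],[0,0.22,-0.022,-0.22,0],[0,0.22,-0.022,-0.22,0],[0,0.22,-0.022,-0.22,0]]'
python3 - <<'E'
from h import *
s=snap('top');P_=cloud(s);m=yellow(s,P_,C);Q=P_[m];print(len(Q))
hi=Q[Q[:,2]>np.percentile(Q[:,2],98)-5];print(np.percentile(Q[:,2],98),cv2.minAreaRect(hi[:,:2].astype(np.float32)))
cv2.imwrite('pics/top2.png',cv2.resize(s['pixels'][:,:,::-1],(800,600),interpolation=cv2.INTER_CUBIC))
E
```

```text
clock: 19.68
tcp_pos: [456.1, 331.5, 255.9]
eef_rot: [-180.0, 0.1, 93.3]
force: [0.5, -0.8, -0.3]
opening: 0.1
grasp_force: 0.0
109
44.39670910046787 ((477.74981689453125, 77.29107666015625), (86.97311401367188, 5.559258937835693), 61.16838073730469)
```

View pics/top2.png

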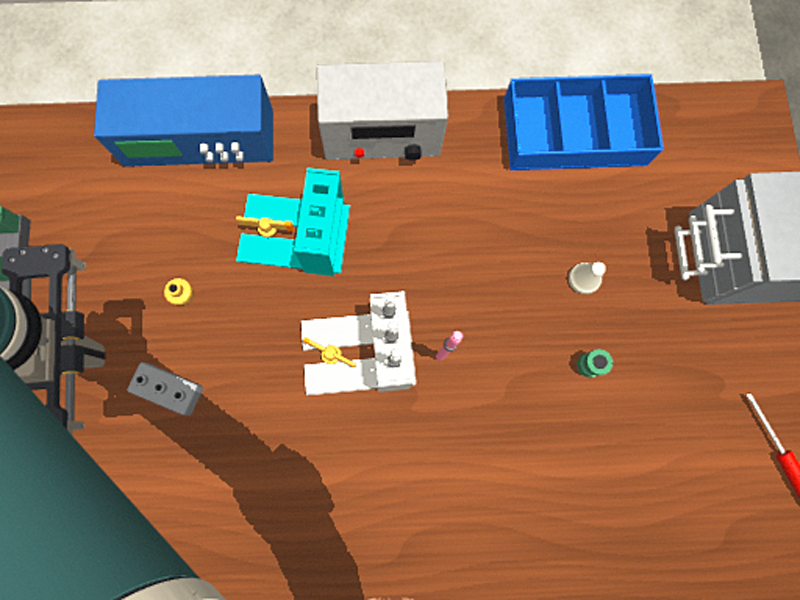

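The wings are unchanged at 61.2° after the confirming press. The three tubes at (388,308), (391,334) and (394,358) still stand, all fittings are where they were, and the arm is clear.

```bash
python3 -c "
from plant import workorder
print(workorder.job_done())"
```

```text
the job is handed in; nothing more can be done
None
```

I turned the thumbscrew about 8.7 rad clockwise in three pushing strokes until it met its hard stop. A second press met firm resistance and did not turn it further; the tubes and fittings were left in place, and the job is handed in at about 20 s of the 69 s allowed.

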